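# Open the counter bin by its pedal and ease the lid shut beside a playing record

## Task

A record is playing, so keep the counter quiet: with your fingertips press the pedal of the little steel step bin all the way down so that its lid swings right open, and hold it there for about three seconds while I drop my used wipes in. Then let the pedal up slowly, the whole way, so that the lid comes fully shut without slamming, and move clear. Work the lid by the pedal only, do not lift, tip or shove the bin, and leave the turntable and everything else on the counter untouched.

Things in the scene. Friction and masses are not known exactly. Their poses are not given: they have to be found in the camera images.
- bin: the desk step bin, the only one on the counter: a brushed steel cylinder 150 mm wide on a black foot ring 156 mm wide and 16 mm tall, rim 186 mm above the counter, closed lid's top at 209 mm. It stands loose, 1.3 kg or so. Origin: centre of its underside, on the counter; z up; the pedal sticks out along its -x, the lid's hinge and a black push-rod channel are at its +x side
- pad (a point): middle of the top face of the pedal's ribbed black rubber pad (56 mm wide along the bin's y, 38 mm along its x), which sticks out low at the front of the bin. With the pedal up it is 117 mm from the bin's origin along the bin's -x, about 42 mm clear of the steel wall, and 36 mm above the counter; pressed fully down it has sunk 24 mm and rests 12 mm above the counter. It moves with the pedal
- pedal (a joint): pedal angle in rad, 0 up (lid shut) to 0.25 fully down; its pivot lies inside the base, parallel to the bin's y, 98 mm behind the pad's middle. It takes about 4 to 7 N on the pad to start it down and 2 to 3 N to hold it fully down; the lid's weight and a light return spring bring it back up
- lid (a joint): lid angle in rad, 0 shut to 1.17 fully open; rigidly linked to the pedal, always 4.7 times its angle (0.048 rad of lid for each mm the pad sinks). The lid has no damper: if the pedal is let go it falls and slams in a fraction of a second
- lid_cover: the lid itself, a shallow steel dome with a black rim, 156 mm wide, hinged at the bin's back (+x side); origin: on the hinge line, 74 mm behind the bin's axis and 189 mm up; it swings up and away from the pedal side. Not to be touched
- turntable: black turntable, 450 x 350 mm plinth, top 105 mm above the counter, record at 127 mm, with a raised clear cover, standing to the robot's right with its front towards the middle of the counter; origin under the plinth's centre. The record is playing: not to be touched
- dropper: small amber glass dropper bottle with a white cap, 28 mm wide, 81 mm tall, upright; origin under its centre. Stands beside the pedal, about 125 mm from its middle. A bystander
- brush: black record brush, 102 x 28 x 27 mm, lying on its bristles, long along its own x; origin under its centre. A bystander
- adapter: bare aluminium centre adapter for singles, a stepped disc 38 mm wide and 14 mm tall; origin under its centre. Lies to the other side of the pedal. A bystander
- record_weight: turned steel record weight, 76 mm wide, 48 mm tall with a 40 mm knob; origin under its centre. A bystander
- cup: white espresso mug, 62 mm wide, 56 mm tall; origin under its centre. A bystander
- tumbler: clear glass tumbler, 72 mm wide, 95 mm tall; origin under its centre. A bystander
- spray: white spray bottle with a black trigger head, 52 mm wide, 148 mm tall; origin under its centre. A bystander
There are look-alikes about, which are no part of the job. What is shaped like the bin but pink is not meant.

How it is judged:
On the way:
1. the lid is right open (above 1.0 rad) for two seconds, held by the pedal (value of joint lid above 1 rad and contact force between the fingers and bin above 0.5 N), for 2 s.
At the end, for the whole second after the job is handed in: the lid has been held right open (more than 1.0 of its 1.17 rad) for at least two seconds by the pedal and is shut again (under 0.03 rad), the bin at rest, upright (3 degrees) and within 30 mm of where it stood (value of joint lid below 0.03 rad and linear speed of bin below 0.02 m/s and angle between bin's own z axis and vertical below 0.05 rad and distance of bin from where it was at the start of the episode below 0.03 m); the robot touches nothing.
It fails at once if the lid slams: it turns shut faster than 2 rad/s within the last 0.3 rad (value of joint lid below 0.3 rad and velocity of joint lid below -2 rad/s).
It fails at once if the robot touches the lid itself (contact force between any of the arm, the fingers and lid_cover above 0.5 N).
It fails at once if the bin is lifted, tipped (over 6 degrees) or shoved more than 30 mm (height (world z) of bin above 0.012 m or angle between bin's own z axis and vertical above 0.105 rad or distance of bin from where it was at the start of the episode above 0.03 m).
It fails at once if the robot touches the turntable (contact force between any of the arm, the fingers and turntable above 0.5 N).
It fails at once if a bystander is moved more than 15 mm (distance of any of dropper, brush, adapter, record_weight, cup, tumbler, spray from where it was at the start of the episode above 0.015 m).
It also fails if it takes over 48 s, if anything falls off the work surface, if the arm or the gripper's body presses on something with over 40 N, if the wrist force passes 120 N, or if a joint passes its speed limit or range.

## Robot

A 7-joint arm with a two-finger parallel gripper is mounted at the origin on the work surface. World frame = base frame: x ahead of the robot, y to its left, z up, the work surface at z = 0. Lengths are in m, angles in rad, forces in N, time in s.
With the tool pointing down it reaches from about 0.4 to 0.85 m from the base axis. Payload 4.5 kg.
Tool frame: the origin (TCP) lies where the fingers leave the gripper's body, on its centre line; the fingertips stand 73 mm ahead of it and the grasp point (between the pads) lies 54 mm ahead of it (tcp_to_grasp is the distance from the TCP to the grasp point, in m); x points along the fingers, y is the direction in which the jaws open and shut, and the axes are right-handed (so a half turn about x gives the same grasp; the last joint's range is limited). The gripper opens to 85 mm and grips with 20 to 120 N. Pads are 22 mm wide; open, the fingers measure 114 mm over their backs; the gripper's body (76 mm by 85 mm) begins 54 mm behind the grasp point. The pads swing forward as they close: fully open they stand 13 mm farther back than shut.
Start: joints at [1.346, 0.689, -0.195, 1.565, 0.157, 0.902, -0.215], TCP at [0.16, -0.604, 0.304] pointing down, gripper open.
Joint ranges: [-3.01, 3.01], [-0.46, 2.08], [-1.47, 1.51], [0.13, 2.56], [-1, 4.14], [0.04, 2.09], [-2.66, 2.66]. Speed limits (rad/s): [2.57, 2.57, 3.14, 3.14, 3.14, 3.14, 3.14].

## Interface

Orientations are given as [roll, pitch, yaw] about the fixed x, y, z axes, in that order (R = Rz(yaw) Ry(pitch) Rx(roll)).
In Python, from bench import observe, grab_frame, job_done, outline_of, landmark_of, tcp_to_grasp gives the robot as it stands.
- The arm moves only by the shell command python3 -m pendant 'ROWS'. ROWS is JSON, a list of rows, each an object of numbers: "x", "y", "z": the shift along the tool's x, y, z in cm; "spin": the turn about the tool's x in rad; "fingers": the finger opening in cm, from 0 to 8.54. In form: [{"x": .., "y": .., "z": .., "spin": .., "fingers": ..}, ...]. A call has exactly 5 rows; each row shifts and turns the pose as measured when the row begins, along the tool's axes as they then stand; what a row does not reach is not made up. A row lasts 1/12 s, in which the tool goes at most 41.7 mm and 7.16 degrees, less where a joint would pass 70% of its speed; a pose out of reach is approached as far as the arm can. A call is refused whole if a number of a shift passes 4.17 or a number of a turn 0.125, either way. A call with a gripper value outside its range is refused whole. The fingers move at their own pace and stop on an object; the grip force is fixed at half the most. Time passes only in rows, so rows that do not move let the fingers close, or fill a call up. It gives the time, the measured TCP pose, the force and the opening at its end, in the units of the state.
- observe(): the state, without advancing time (a new reading comes with each control period).
- grab_frame(name): name is "scene" or "top" or "wrist"; returns a dict with "frame" (420x560x3 uint8, blue, green, red), "depth" (420x560 float32, m along the optical axis (not along the pixel's ray), 0 where there is no reading), "fx", "fy", "cx", "cy" (pixels), "k1" (the pictures are not rectified: a ray, as slopes to the right and down, at radius r is drawn at 1 + k1 r^2 times it, then the intrinsics apply), "world_to_cam" (4x4, takes a point from world to camera coordinates); the wrist camera has in their place "mount" (4x4, takes a point from camera to tool coordinates, whose origin is the TCP and whose axes are the tool frame's). Camera axes: x right, y down, z forward; pixel columns grow to the right and rows downward; lengths in m; the calibration is good to about 2 mm. A picture is of the moment at which its call begins: read the wrist's pose just before it.
- job_done(): hands the job in, once; it reports no verdict.
Trained networks look in the newest picture that a camera, given by its name, has taken for a name from the list of things; names that differ only in an ending like _2 or _b are one class to them, and where a whole thing is asked for, a point or a joint stands for the part that bears it (a point fixed in the world has none). Each returns a list of dicts, best first, with "p" (0 to 1); they miss things now and then, are a little off and sometimes report something else, mostly with a low value. They report only what shows in the picture. A call takes as long as a camera call. They do not tell look-alikes from the thing itself.
- outline_of(camera, label): "mask" (420x560 bool, what is visible of it) and "bbox" ([left, top, right, bottom] in pixels, round what is visible of it).
- landmark_of(camera, label): "at" ([column, row] in pixels: a listed point, or the origin of a listed thing).
The state is a dict: "clock": time; "joints": joint angles; "qd": joint speeds; "joint_efforts": joint torques, N m; "ee_pos": TCP position; "ee_rot": TCP orientation; "force": force on the tool from outside, world axes, zero at the start; "moment": the same for the moment, N m; "finger_gap": finger opening in m.
Only numpy, scipy, OpenCV 4.12 (cv2) and the standard library are available. Lean on these libraries where they do the work, as an engineer would, in place of code of your own. Each camera call takes 0.05 s, during which the arm holds its last target.

## Working session

There is one attempt and no reset: what is moved stays moved. The work goes in short steps, Python scripts to look and compute and a shell command to move; the robot and the scene stay as the last step left them, time stands still between calls to the robot, and variables do not carry over. Pictures are saved under pics/ and viewed, and the job is handed in when it is done.

```bash
ls; mkdir -p pics; python3 - <<'E'
from bench import *
import cv2
s=observe();print({k:(v if not hasattr(v,'round') else v) for k,v in s.items()});print(tcp_to_grasp)
for n in("scene","top"):
    f=grab_frame(n);cv2.imwrite(f"pics/{n}0.png",f["frame"]);print(n,f["fx"],f["k1"],f["world_to_cam"])
    for l in("bin","pad","turntable","dropper","adapter","brush","cup","tumbler","spray","record_weight"):
        print(l,[(round(d["p"],2),[int(a) for a in d["at"]]) for d in landmark_of(n,l)][:3])
E
```

```text
pics
{'clock': 0.0, 'joints': array([ 1.34583565,  0.69002207, -0.19447425,  1.56639049,  0.15730417,
        0.90249672, -0.21513108]), 'qd': array([-6.60791596e-04, -1.49597291e-05, -8.61022513e-05,  1.77815916e-03,
       -1.40980887e-03,  8.81493107e-05,  2.90718429e-04]), 'joint_efforts': array([-2.24691910e-03, -5.39603627e+01, -1.26639482e+00, -1.58544552e+01,
        9.33336880e-03,  9.46710905e-03,  4.02811975e-05]), 'ee_pos': array([ 0.15972801, -0.60368905,  0.30304677]), 'ee_rot': array([-1.48449871,  1.56886966,  1.91588558]), 'force': array([0.8233275 , 0.06416464, 0.19628985]), 'moment': array([-0.01127791, -0.09631006,  0.01428605]), 'finger_gap': 0.08523657161497708}
0.0539
scene 540.6921147937652 -0.20116492337212324 [[-0.63363807 -0.77361574  0.00463435  0.26227154]
 [-0.73656277  0.60143577 -0.30943546  0.44969657]
 [ 0.23659688 -0.19948358 -0.95090915  1.47435688]
 [ 0.          0.          0.          1.        ]]
bin [(0.7, [215, 209]), (0.2, [169, 238])]
pad [(0.65, [182, 401]), (0.58, [243, 229])]
turntable [(0.77, [391, 117])]
dropper [(0.65, [211, 266])]
adapter [(0.68, [261, 205]), (0.26, [213, 267])]
brush [(0.64, [241, 318]), (0.33, [391, 118])]
cup [(0.8, [170, 237])]
tumbler [(0.7, [162, 352])]
spray [(0.62, [234, 175])]
record_weight [(0.84, [351, 234])]
top 386.51624406706173 0.015329255834967729 [[ 0.01692248 -0.99952368  0.02580761 -0.08515865]
 [-0.99843119 -0.01827057 -0.05292765  0.48671746]
 [ 0.05337396 -0.02487146 -0.99826481  1.20564622]
 [ 0.          0.          0.          1.        ]]
bin [(0.58, [138, 289])]
pad [(0.63, [246, 193]), (0.52, [99, 275]), (0.48, [276, 182])]
turntable [(0.92, [428, 195])]
dropper [(0.55, [207, 198])]
adapter [(0.67, [275, 184]), (0.4, [277, 137])]
brush [(0.6, [194, 251])]
cup [(0.89, [187, 151])]
tumbler [(0.65, [119, 228])]
spray [(0.54, [278, 137])]
record_weight [(0.86, [319, 255]), (0.37, [209, 196])]
```

View pics/scene0.png

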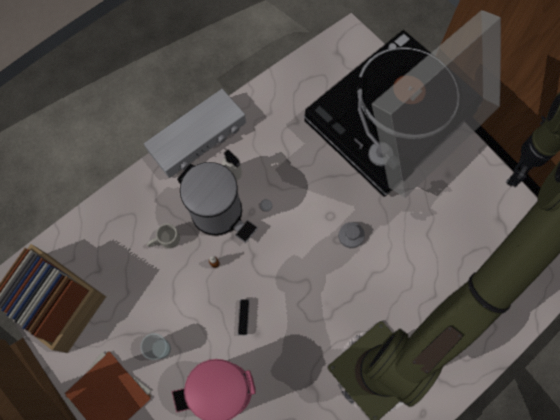

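View pics/top0.png

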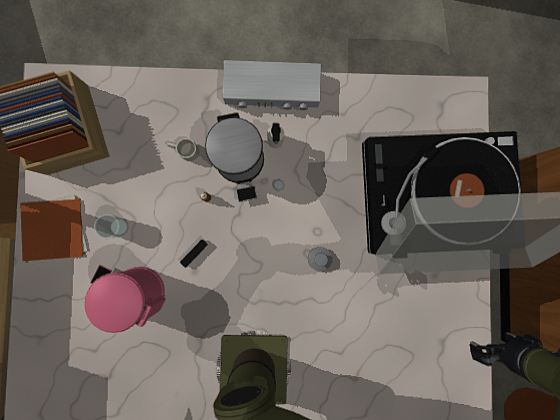

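Two things could be taken for the bin:
- **Steel bin:** top picture (235,150) with its pad at (246,193); scene picture (212,200) with its pad at (245,230).
- **Pink look-alike:** top picture (122,300) with its pad at (99,274); scene picture (218,390).

The steel one matches the description. Next I'll take a close crop and measure.

```bash
cat > h.py <<'E'
import numpy as np,cv2
from bench import *
def ray(f,u,v):
    xd=(u-f["cx"])/f["fx"];yd=(v-f["cy"])/f["fy"]
    x,y=xd,yd
    for _ in range(20):
        s=1+f["k1"]*(x*x+y*y);x,y=xd/s,yd/s
    return np.array([x,y,1.])
def atz(f,u,v,z):
    T=np.linalg.inv(f["world_to_cam"]);d=T[:3,:3]@ray(f,u,v);o=T[:3,3]
    return o+d*(z-o[2])/d[2]
def bydepth(f,u,v):
    T=np.linalg.inv(f["world_to_cam"]);d=f["depth"][int(round(v)),int(round(u))]
    return T[:3,:3]@(ray(f,u,v)*d)+T[:3,3]
def cloud(f):
    T=np.linalg.inv(f["world_to_cam"]);H,W=f["depth"].shape
    vv,uu=np.mgrid[0:H,0:W];x,y=(uu-f["cx"])/f["fx"],(vv-f["cy"])/f["fy"];xd,yd=x,y
    for _ in range(20):
        s=1+f["k1"]*(x*x+y*y);x,y=xd/s,yd/s
    P=np.stack([x,y,np.ones_like(x)],-1)*f["depth"][...,None]
    return P@T[:3,:3].T+T[:3,3]
E
python3 - <<'E'
from h import *
np.set_printoptions(precision=3,suppress=True)
for n,p,top in(("top",(246,193),(235,150)),("scene",(243,229),(210,190))):
    f=grab_frame(n);C=cloud(f)
    print(n,"pad",atz(f,*p,.036),bydepth(f,*p),C[p[1],p[0]])
    m=(C[...,2]>.195)&(C[...,2]<.225)&(f["depth"]>0)
    lid=m&(np.hypot(C[...,0]-bydepth(f,*top)[0],C[...,1]-bydepth(f,*top)[1])<.12)
    q=C[lid];print("lid",len(q),q.min(0),q.max(0),(q.min(0)+q.max(0))/2)
    (c,r)=cv2.minEnclosingCircle(q[:,:2].astype(np.float32));print(c,r)
    # pad points
    pc=atz(f,*p,.036)
    m=(C[...,2]>.026)&(C[...,2]<.045)&(np.hypot(C[...,0]-pc[0],C[...,1]-pc[1])<.045)&(f["frame"].max(-1)<60)
    q=C[m];print("padpts",len(q),np.median(q,0),q.min(0),q.max(0),cv2.minAreaRect(q[:,:2].astype(np.float32)))
    x,y=p;cr=f["frame"][y-80:y+60,x-80:x+80];cv2.imwrite(f"pics/c_{n}.png",cv2.resize(cr,None,fx=4.5,fy=4.2,interpolation=2))
    for l in("dropper","adapter","brush","cup","spray","record_weight","tumbler"):
        d=landmark_of(n,l)
        if d: print(l,atz(f,*d[0]["at"],0))
E
```

```text
top pad [0.544 0.035 0.036] [0.544 0.035 0.034] [0.544 0.035 0.034]
lid 2356 [ 0.581 -0.014  0.195] [0.734 0.134 0.213] [0.657 0.06  0.204]
(0.6571713089942932, 0.058662522584199905) 0.07675275206565857
padpts 239 [0.547 0.036 0.036] [0.522 0.006 0.029] [0.587 0.063 0.045] ((0.556071937084198, 0.036875203251838684), (0.06195911765098572, 0.05582193657755852), 12.668685913085938)
dropper [0.53  0.161 0.   ]
adapter [ 0.585 -0.057  0.   ]
brush [0.43  0.432 0.   ]
cup [0.671 0.222 0.   ]
spray [ 0.729 -0.058  0.   ]
record_weight [ 0.355 -0.197  0.   ]
tumbler [0.431 0.441 0.   ]
scene pad [0.553 0.038 0.036] [0.554 0.038 0.033] [0.554 0.038 0.033]
lid 2334 [ 0.58  -0.014  0.195] [0.737 0.139 0.219] [0.659 0.062 0.207]
(0.6583088636398315, 0.06281803548336029) 0.07919090241193771
padpts 279 [0.548 0.037 0.037] [0.523 0.005 0.027] [0.591 0.072 0.045] ((0.557133674621582, 0.037235986441373825), (0.06397881358861923, 0.056365832686424255), 12.310840606689453)
dropper [0.521 0.172 0.   ]
adapter [ 0.585 -0.054  0.   ]
brush [0.355 0.199 0.   ]
cup [0.677 0.224 0.   ]
spray [ 0.717 -0.058  0.   ]
record_weight [ 0.345 -0.205  0.   ]
tumbler [0.426 0.432 0.   ]
```

View pics/c_top.png

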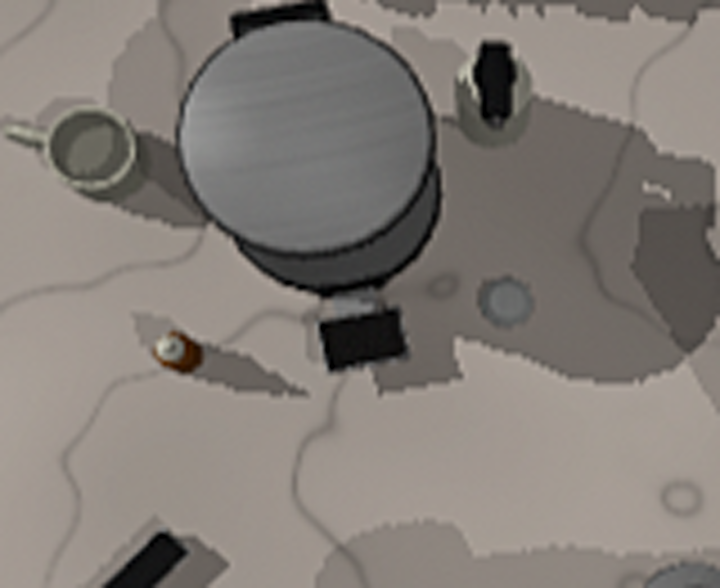

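```bash
python3 - <<'E'
from h import *
from scipy.spatial.transform import Rotation as R
s=observe();print(R.from_euler('xyz',s["ee_rot"]).as_matrix().round(3),s["ee_pos"],s["clock"])
E
```

```text
[[ 0.     0.256 -0.967]
 [-0.    -0.967 -0.256]
 [-1.     0.    -0.   ]] [ 0.15995787 -0.60420012  0.30388726] 1.9
```

```bash
python3 - <<'E'
from h import *
np.set_printoptions(precision=3,suppress=True)
for n in("top","scene"):
    f=grab_frame(n);C=cloud(f)
    m=(f["depth"]>0)&(C[...,2]>.09)&(C[...,1]<-.2)&(C[...,0]>.25)
    print(n)
    for z0,z1 in((.09,.12),(.12,.16),(.16,.25),(.25,.35),(.35,.6)):
        q=C[m&(C[...,2]>z0)&(C[...,2]<z1)]
        if len(q):print(z0,len(q),q.min(0),q.max(0))
    if n=="top":
        for p in((362,138),(369,254),(515,132),(376,263),(352,272),(400,278),(480,268),(555,245)): print(p,C[p[1],p[0]],atz(f,*p,.105))
f=grab_frame("wrist");print(f["mount"]);cv2.imwrite("pics/w0.png",f["frame"])
E
```

```text
top
0.09 5202 [ 0.352 -0.782  0.09 ] [ 0.739 -0.325  0.12 ]
0.12 5966 [ 0.31  -0.793  0.12 ] [ 0.714 -0.347  0.16 ]
0.16 2209 [ 0.325 -0.793  0.16 ] [ 0.427 -0.345  0.25 ]
0.25 3003 [ 0.364 -0.78   0.25 ] [ 0.473 -0.342  0.35 ]
0.35 6794 [ 0.409 -0.707  0.35 ] [ 0.521 -0.341  0.436]
(362, 138) [ 0.735 -0.335 -0.004] [ 0.707 -0.309  0.105]
(369, 254) [ 0.36  -0.359 -0.   ] [ 0.365 -0.332  0.105]
(515, 132) [ 0.735 -0.768  0.103] [ 0.735 -0.767  0.105]
(376, 263) [ 0.331 -0.382 -0.003] [ 0.339 -0.353  0.105]
(352, 272) [ 0.302 -0.305 -0.002] [ 0.312 -0.282  0.105]
(400, 278) [ 0.285 -0.459 -0.002] [ 0.297 -0.423  0.105]
(480, 268) [ 0.333 -0.636  0.145] [ 0.33  -0.658  0.105]
(555, 245) [ 0.405 -0.742  0.291] [ 0.401 -0.88   0.105]
scene
0.09 4641 [ 0.352 -1.233  0.09 ] [ 0.742 -0.324  0.12 ]
0.12 3691 [ 0.314 -1.234  0.12 ] [ 0.716 -0.347  0.16 ]
0.16 3003 [ 0.324 -1.234  0.16 ] [ 0.527 -0.343  0.25 ]
0.25 3605 [ 0.364 -0.792  0.25 ] [ 0.475 -0.34   0.35 ]
0.35 6395 [ 0.408 -0.79   0.35 ] [ 0.532 -0.339  0.442]
[[-0.001 -0.316  0.949 -0.07 ]
 [ 1.    -0.001  0.001 -0.001]
 [ 0.001  0.949  0.316 -0.082]
 [ 0.     0.     0.     1.   ]]
```

View pics/w0.png

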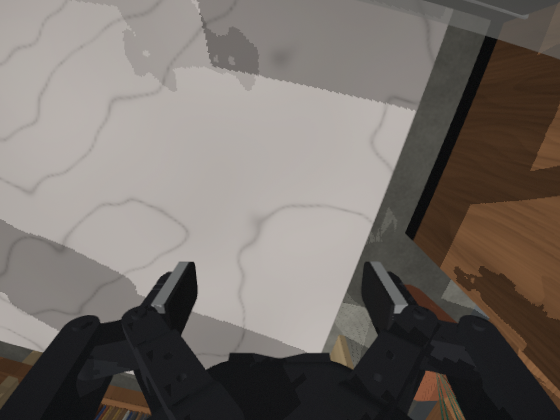

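The close crop shows the brushed-steel bin with its pad at (246,193) in the full top picture. The dropper is to the left of it and the adapter to the right. The wrist camera sits on the bin side of the tool, so I'll make a half turn before pressing. First I'll go up and around the raised turntable cover.

```bash
python3 -m pendant '[{"x":-3,"y":-1.5,"z":0,"spin":0,"fingers":0},{"x":-3,"y":-2.5,"z":-1,"spin":0,"fingers":0},{"x":-1.8,"y":-3,"z":-2,"spin":0,"fingers":0},{"x":-1.5,"y":-3,"z":-2,"spin":0,"fingers":0},{"x":-1,"y":-3,"z":-2,"spin":0,"fingers":0}]'
```

```text
clock: 2.47
ee_pos: [0.1907, -0.4621, 0.406]
ee_rot: [-0.732, 1.567, 2.655]
force: [0.7, -0.1, 0.4]
finger_gap: 0.0253
```

```bash
python3 -m pendant '[{"x":0,"y":-3,"z":-2.2,"spin":0,"fingers":0},{"x":0,"y":-3,"z":-2.6,"spin":0,"fingers":0},{"x":0,"y":-2.9,"z":-2.9,"spin":0,"fingers":0},{"x":0,"y":-2.7,"z":-3,"spin":0,"fingers":0},{"x":0,"y":-2.7,"z":-3,"spin":0,"fingers":0}]'
```

```text
clock: 2.88
ee_pos: [0.2894, -0.2841, 0.4099]
ee_rot: [1.426, 1.563, -1.478]
force: [1.2, -0.3, 0.5]
finger_gap: 0.0004
```

```bash
python3 -m pendant '[{"x":0,"y":-2.9,"z":-2.9,"spin":0,"fingers":0},{"x":0,"y":-2.9,"z":-2.9,"spin":0,"fingers":0},{"x":0,"y":-2.9,"z":-2.9,"spin":-0.12,"fingers":0},{"x":0,"y":-2.7,"z":-2.9,"spin":-0.12,"fingers":0},{"x":0,"y":-2,"z":-3,"spin":-0.12,"fingers":0}]'; python3 -c "
from h import *;s=observe();print(s['joints'].round(2))"
```

```text
clock: 3.3
ee_pos: [0.3905, -0.1053, 0.4106]
ee_rot: [1.465, 1.557, -1.067]
force: [0.8, 0.1, -0.8]
finger_gap: 0.0001
[ 0.51  0.27 -0.47  2.01  0.17  0.89 -1.02]
```

```bash
R='[{"x":0,"y":0,"z":0,"spin":0.125,"fingers":0}]'; python3 -m pendant '[{"x":0,"y":0,"z":0,"spin":0.125,"fingers":0},{"x":0,"y":0,"z":0,"spin":0.125,"fingers":0},{"x":0,"y":0,"z":0,"spin":0.125,"fingers":0},{"x":0,"y":0,"z":0,"spin":0.125,"fingers":0},{"x":0,"y":0,"z":0,"spin":0.125,"fingers":0}]'; python3 -c "
from h import *;s=observe();print(s['joints'].round(2))
from scipy.spatial.transform import Rotation as R
print(R.from_euler('xyz',s['ee_rot']).as_matrix().round(3))"
```

```text
clock: 3.72
ee_pos: [0.3956, -0.094, 0.4123]
ee_rot: [2.704, 1.554, -0.443]
force: [0.0, -0.5, -0.3]
finger_gap: -0.0
[ 0.38  0.25 -0.34  2.01  0.12  0.88 -1.6 ]
[[ 0.015 -0.005 -1.   ]
 [-0.007 -1.     0.005]
 [-1.     0.007 -0.015]]
```

Positive spin turns the last joint the wrong way, so I'll make the half turn with negative spin, which stays in range, and descend at the same time.

```bash
python3 -m pendant '[{"x":0.7,"y":0,"z":0,"spin":-0.125,"fingers":0},{"x":0.7,"y":0,"z":0,"spin":-0.125,"fingers":0},{"x":0.7,"y":0,"z":0,"spin":-0.125,"fingers":0},{"x":0.7,"y":0,"z":0,"spin":-0.125,"fingers":0},{"x":0.7,"y":0,"z":0,"spin":-0.125,"fingers":0}]'
python3 -m pendant '[{"x":0.7,"y":0,"z":0,"spin":-0.125,"fingers":0},{"x":0.7,"y":0,"z":0,"spin":-0.125,"fingers":0},{"x":0.7,"y":0,"z":0,"spin":-0.125,"fingers":0},{"x":0.7,"y":0,"z":0,"spin":-0.125,"fingers":0},{"x":0.7,"y":0,"z":0,"spin":-0.125,"fingers":0}]'
python3 -m pendant '[{"x":0.7,"y":0,"z":0,"spin":-0.125,"fingers":0},{"x":0.7,"y":0,"z":0,"spin":-0.125,"fingers":0},{"x":0.7,"y":0,"z":0,"spin":-0.125,"fingers":0},{"x":0.7,"y":0,"z":0,"spin":-0.125,"fingers":0},{"x":0.7,"y":0,"z":0,"spin":-0.125,"fingers":0}]'
 python3 -c "
from h import *;s=observe();print(s['joints'].round(2))
from scipy.spatial.transform import Rotation as R
print(R.from_euler('xyz',s['ee_rot']).as_matrix().round(3))"
```

```text
clock: 4.13
ee_pos: [0.3976, -0.0934, 0.3785]
ee_rot: [2.112, 1.547, -0.411]
force: [-0.3, 0.1, -0.3]
finger_gap: 0.0
clock: 4.55
ee_pos: [0.3988, -0.0938, 0.3429]
ee_rot: [1.505, 1.544, -0.393]
force: [-0.5, -0.0, 0.2]
finger_gap: -0.0
clock: 4.97
ee_pos: [0.4005, -0.0946, 0.3072]
ee_rot: [0.895, 1.541, -0.379]
force: [0.3, -1.3, -0.4]
finger_gap: -0.0
[ 0.62  0.48 -0.74  2.17  0.56  0.65 -0.22]
[[ 0.028  0.956  0.293]
 [-0.011  0.293 -0.956]
 [-1.     0.023  0.019]]
```

```bash
python3 -m pendant '[{"x":0.7,"y":0,"z":0,"spin":-0.125,"fingers":0},{"x":0.7,"y":0,"z":0,"spin":-0.125,"fingers":0},{"x":0.7,"y":0,"z":0,"spin":-0.125,"fingers":0},{"x":0.7,"y":0,"z":0,"spin":-0.125,"fingers":0},{"x":0.7,"y":0,"z":0,"spin":-0.125,"fingers":0}]'
python3 -m pendant '[{"x":0.7,"y":0,"z":0,"spin":-0.125,"fingers":0},{"x":0.7,"y":0,"z":0,"spin":-0.125,"fingers":0},{"x":0.7,"y":0,"z":0,"spin":-0.125,"fingers":0},{"x":0.7,"y":0,"z":0,"spin":-0.125,"fingers":0},{"x":0.7,"y":0,"z":0,"spin":-0.125,"fingers":0}]'
 python3 - <<'E'
from h import *;s=observe();print(s['joints'].round(2))
from scipy.spatial.transform import Rotation as R
M=R.from_euler('xyz',s['ee_rot']).as_matrix();print(M.round(3))
print(M.T@(np.array([.533,.033,.17])-s['ee_pos'])*100, np.degrees(np.arctan2(M[1,2],M[0,2])))
E
```

```text
clock: 5.38
ee_pos: [0.4026, -0.0957, 0.2714]
ee_rot: [0.276, 1.537, -0.372]
force: [-0.9, 0.4, -0.5]
finger_gap: 0.0001
clock: 5.8
ee_pos: [0.4052, -0.097, 0.2354]
ee_rot: [-0.349, 1.534, -0.373]
force: [1.0, -0.4, 0.3]
finger_gap: 0.0001
[ 0.69  0.69 -0.92  2.24  1.01  0.66  0.56]
[[ 0.034  0.024  0.999]
 [-0.013  1.    -0.024]
 [-0.999 -0.013  0.035]]
[ 6.80327453 13.38730808 12.2328494 ] -1.3588134528963154
```

```bash
python3 -m pendant '[{"x":0.8,"y":2.6,"z":2.3,"spin":-0.12,"fingers":0},{"x":0.8,"y":2.4,"z":2.5,"spin":-0.12,"fingers":0},{"x":0.8,"y":2,"z":2.7,"spin":0,"fingers":0},{"x":0.8,"y":2,"z":2.5,"spin":0,"fingers":0},{"x":0.8,"y":1.5,"z":1.5,"spin":0,"fingers":0}]'
 python3 - <<'E'
from h import *
from scipy.spatial.transform import Rotation as R
for n in("top","scene","wrist"):
    s=observe();f=grab_frame(n);cv2.imwrite(f"pics/{n}1.png",f["frame"])
    if n=="wrist":
        d=landmark_of(n,"pad");print([(q["p"],q["at"]) for q in d])
        M=R.from_euler('xyz',s['ee_rot']).as_matrix()
        T=np.eye(4);T[:3,:3]=M;T[:3,3]=s['ee_pos'];f["world_to_cam"]=np.linalg.inv(T@f["mount"])
        for q in d:print(atz(f,*q["at"],.036),bydepth(f,*q["at"]))
        print(M.round(3),s["ee_pos"],s["clock"])
        print(M.T@(np.array([.533,.033,.12])-s['ee_pos'])*100, np.degrees(np.arctan2(M[1,2],M[0,2])))
E
```

```text
clock: 6.22
ee_pos: [0.5066, 0.0184, 0.1925]
ee_rot: [-0.892, 1.535, -0.674]
force: [0.2, 0.0, 0.1]
finger_gap: 0.0003
[(0.86, [291.3, 252.3])]
[0.54424513 0.03667928 0.036     ] [0.49631412 0.02397142 0.12674996]
[[ 0.028 -0.219  0.975]
 [-0.02   0.975  0.22 ]
 [-0.999 -0.025  0.023]] [0.50628177 0.02013552 0.1922862 ] 6.3167
[7.27264691 0.85290163 2.72537951] 12.683148994247402
```

View pics/wrist1.png

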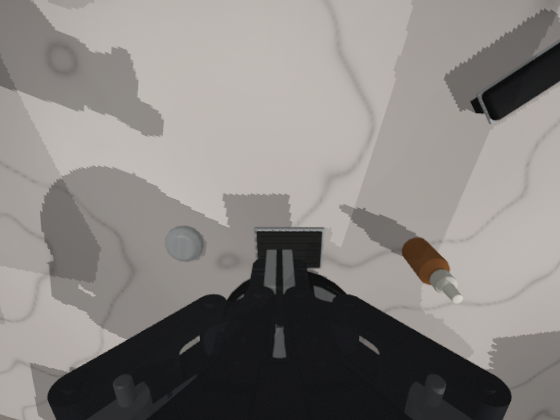

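View pics/scene1.png

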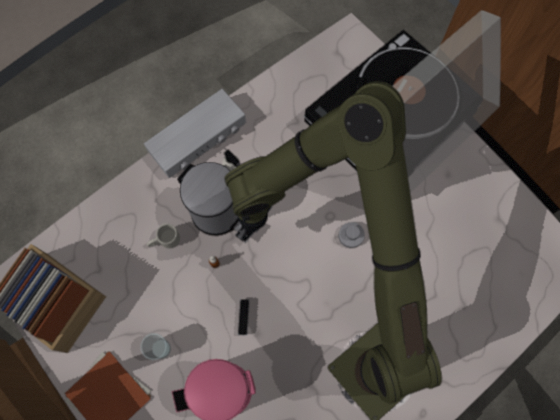

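The wrist view shows the pad at (291,252), in line with the closed fingers. The elbow leans over the turntable, so I'll check its height there and over the space the lid will sweep.

```bash
python3 - <<'E'
from h import *
np.set_printoptions(precision=3,suppress=True)
c,s=np.cos(.22),np.sin(.22)
for n in("top","scene"):
    f=grab_frame(n);C=cloud(f);ok=f["depth"]>0
    q=C[ok&(C[...,1]<-.2)&(C[...,1]>-.8)&(C[...,0]>.1)&(C[...,2]>.3)]
    fr=f["frame"].astype(int);g=(fr[...,1]-fr[...,0]>12)
    a=C[ok&g&(C[...,2]>.2)]
    t=a[(a[:,1]<-.25)];print(n,"over tt",len(t),t.min(0),t.max(0)) if len(t) else 0
    d=a-np.array([.658,.061,0]);b=np.c_[c*d[:,0]+s*d[:,1],-s*d[:,0]+c*d[:,1],d[:,2]]
    k=b[(abs(b[:,1])<.13)&(b[:,0]>-.1)&(b[:,0]<.25)]
    print("near bin",len(k))
    for x in np.arange(-.1,.25,.05):
        kk=k[(k[:,0]>x)&(k[:,0]<x+.05)]
        if len(kk):print(round(x,2),len(kk),kk.min(0),kk.max(0))
print(observe()["joints"].round(2))
E
```

```text
top over tt 369 [ 0.384 -0.664  0.29 ] [ 0.521 -0.344  0.422]
near bin 0
scene over tt 39 [ 0.451 -1.233  0.2  ] [ 0.53  -0.756  0.413]
near bin 0
[ 0.39  0.86 -0.91  2.02  1.05  0.8   0.61]
```

View pics/top1.png

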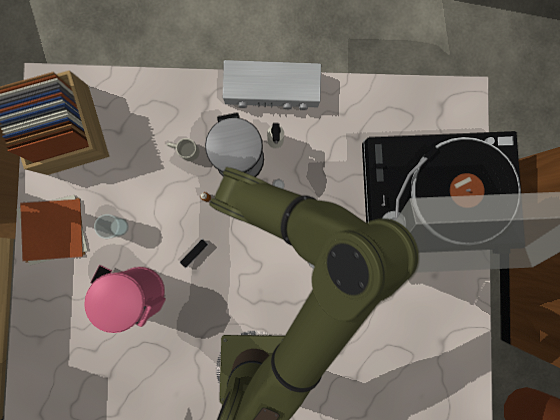

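```bash
python3 - <<'E'
from h import *
np.set_printoptions(precision=3,suppress=True)
f=grab_frame("top");C=cloud(f)
for p in((345,265),(390,260),(410,255),(405,235),(375,225),(330,215),(290,215),(250,195),(230,175),(222,190)):print(p,C[p[1],p[0]])
f=grab_frame("scene");C=cloud(f)
for p in((365,122),(355,95),(345,120),(320,145),(285,165),(262,180),(245,200),(235,180),(390,130)):print(p,C[p[1],p[0]])
print(observe()["clock"])
E
```

```text
(345, 265) [ 0.383 -0.14   0.74 ]
(390, 260) [ 0.392 -0.194  0.754]
(410, 255) [ 0.397 -0.227  0.73 ]
(405, 235) [ 0.423 -0.221  0.727]
(375, 225) [ 0.436 -0.188  0.705]
(330, 215) [ 0.45  -0.13   0.678]
(290, 215) [ 0.451 -0.075  0.614]
(250, 195) [ 0.49  -0.007  0.539]
(230, 175) [0.532 0.035 0.489]
(222, 190) [0.504 0.051 0.484]
(365, 122) [ 0.381 -0.143  0.742]
(355, 95) [ 0.424 -0.156  0.758]
(345, 120) [ 0.409 -0.125  0.729]
(320, 145) [ 0.425 -0.09   0.648]
(285, 165) [ 0.457 -0.035  0.58 ]
(262, 180) [0.476 0.008 0.532]
(245, 200) [0.477 0.054 0.492]
(235, 180) [0.528 0.042 0.484]
(390, 130) [ 0.342 -0.162  0.749]
6.6167
```

```bash
python3 -m pendant '[{"x":0.9,"y":0.3,"z":0.8,"spin":0,"fingers":0},{"x":1.4,"y":0.3,"z":0.8,"spin":0,"fingers":0},{"x":1.6,"y":0.3,"z":0.7,"spin":0,"fingers":0},{"x":1.6,"y":0.1,"z":0.3,"spin":0,"fingers":0},{"x":0.8,"y":0,"z":0,"spin":0,"fingers":0}]'
 python3 - <<'E'
from h import *
from scipy.spatial.transform import Rotation as R
s=observe();f=grab_frame("wrist");cv2.imwrite("pics/wrist2.png",f["frame"])
M=R.from_euler('xyz',s['ee_rot']).as_matrix()
print(M.round(3),s["ee_pos"],"tip",s["ee_pos"]+.073*M[:,0],"z",s["force"],s["clock"])
E
```

```text
clock: 7.03
ee_pos: [0.5323, 0.0262, 0.1272]
ee_rot: [-0.939, 1.529, -0.728]
force: [0.2, -1.2, 0.6]
finger_gap: 0.0002
[[ 0.031 -0.209  0.977]
 [-0.028  0.977  0.21 ]
 [-0.999 -0.033  0.024]] [0.5323185  0.026246   0.12716797] tip [0.53457244 0.02423528 0.05423049] z [ 0.22867246 -1.18186384  0.5662559 ] 7.0333
```

View pics/wrist2.png

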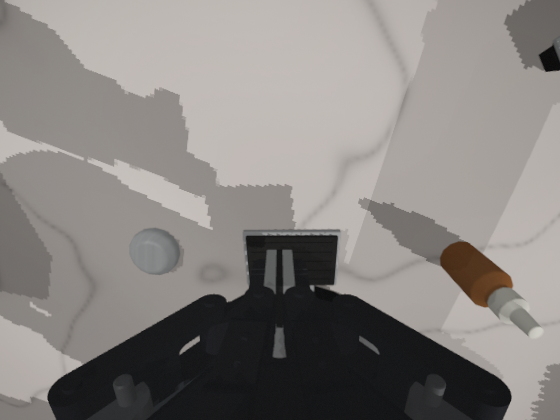

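```bash
python3 -m pendant '[{"x":0.2,"y":0.4,"z":0,"spin":0,"fingers":0},{"x":0.3,"y":0.4,"z":0,"spin":0,"fingers":0},{"x":0.4,"y":0.1,"z":0,"spin":0,"fingers":0},{"x":0.3,"y":0,"z":0,"spin":0,"fingers":0},{"x":0.2,"y":0,"z":0,"spin":0,"fingers":0}]'
```

```text
clock: 7.5
ee_pos: [0.5297, 0.0357, 0.1106]
ee_rot: [-0.979, 1.531, -0.768]
force: [0.3, 0.1, 2.6]
finger_gap: 0.0002
```

```bash
python3 -m pendant '[{"x":0.25,"y":0,"z":0,"spin":0,"fingers":0},{"x":0.25,"y":0,"z":0,"spin":0,"fingers":0},{"x":0.25,"y":0,"z":0,"spin":0,"fingers":0},{"x":0.25,"y":0,"z":0,"spin":0,"fingers":0},{"x":0.25,"y":0,"z":0,"spin":0,"fingers":0}]'
```

```text
clock: 7.92
ee_pos: [0.5287, 0.0354, 0.0989]
ee_rot: [-0.998, 1.531, -0.786]
force: [-2.7, -0.3, 3.5]
finger_gap: -0.0
```

```bash
python3 -m pendant '[{"x":0.25,"y":0,"z":0,"spin":0,"fingers":0},{"x":0.25,"y":0,"z":0,"spin":0,"fingers":0},{"x":0.25,"y":0,"z":0,"spin":0,"fingers":0},{"x":0.25,"y":0,"z":0,"spin":0,"fingers":0},{"x":0.2,"y":0,"z":0,"spin":0,"fingers":0}]'
python3 - <<'E'
from h import *
s=observe();f=grab_frame("scene");cv2.imwrite("pics/s3.png",f["frame"][100:300,120:380].repeat(3,0).repeat(3,1));print(s["force"],s["ee_pos"])
f=grab_frame("wrist");cv2.imwrite("pics/w3.png",f["frame"])
E
```

```text
clock: 8.33
ee_pos: [0.5288, 0.0353, 0.0854]
ee_rot: [-0.987, 1.532, -0.774]
force: [-2.0, 1.0, 2.5]
finger_gap: -0.0001
[-2.00438809  1.03430919  2.47305843] [0.52877018 0.03532112 0.08541087]
```

View pics/s3.png

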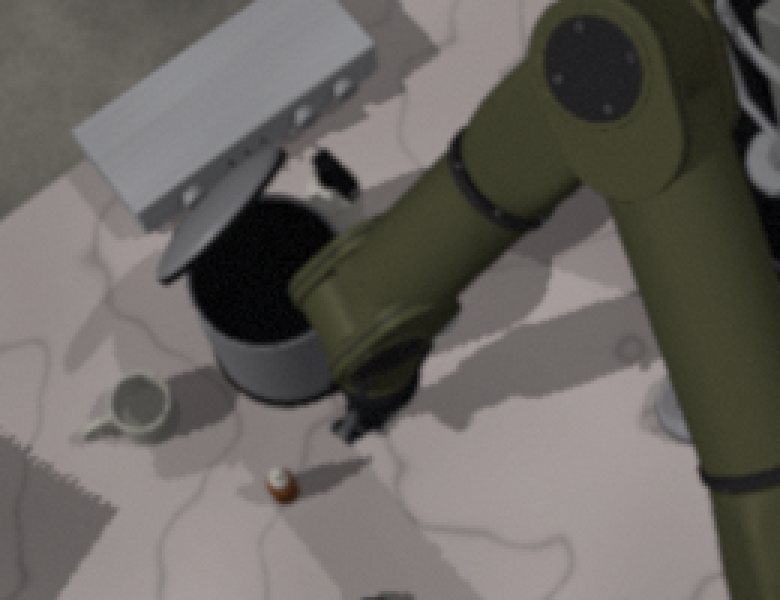

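View pics/w3.png

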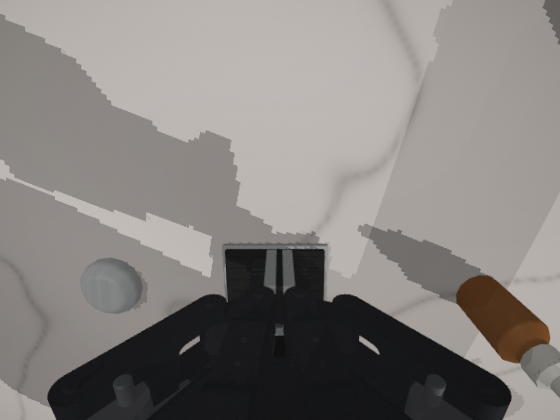

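The lid is well open and the fingertips are centred on the pad. I'll press the last few mm to the stop.

```bash
python3 -m pendant '[{"x":0.15,"y":0,"z":0,"spin":0,"fingers":0},{"x":0.12,"y":0,"z":0,"spin":0,"fingers":0},{"x":0.1,"y":0,"z":0,"spin":0,"fingers":0},{"x":0.05,"y":0,"z":0,"spin":0,"fingers":0},{"x":0.05,"y":0,"z":0,"spin":0,"fingers":0}]'
```

```text
clock: 8.85
ee_pos: [0.5291, 0.0354, 0.0817]
ee_rot: [-0.979, 1.531, -0.767]
force: [-3.6, -0.7, 8.8]
finger_gap: 0.0002
```

At the stop, with force up to 8.8 N. Now I'll hold for about 3 s.

```bash
python3 -m pendant '[{"x":0.02,"y":0,"z":0,"spin":0,"fingers":0},{"x":0.02,"y":0,"z":0,"spin":0,"fingers":0},{"x":0.02,"y":0,"z":0,"spin":0,"fingers":0},{"x":0.02,"y":0,"z":0,"spin":0,"fingers":0},{"x":0.02,"y":0,"z":0,"spin":0,"fingers":0}]'
python3 - <<'E'
from h import *
np.set_printoptions(precision=3,suppress=True)
f=grab_frame("scene");cv2.imwrite("pics/s4.png",f["frame"][100:300,120:380].repeat(3,0).repeat(3,1))
C=cloud(f)
c,s=np.cos(.22),np.sin(.22);d=C-np.array([.658,.061,0]);bx=c*d[...,0]+s*d[...,1];by=-s*d[...,0]+c*d[...,1]
m=(f["depth"]>0)&(abs(by)<.08)&(C[...,2]>.2)&(bx>-.05)&(bx<.15)&(C[...,2]<.42)
q=np.c_[bx[m],by[m],C[m][:,2]];print(len(q));A=np.c_[q[:,0],q[:,1],np.ones(len(q))]
x=np.linalg.lstsq(np.c_[q[:,2],q[:,1],np.ones(len(q))],q[:,0],rcond=None)[0];print("angle",np.pi/2-np.arctan(x[0]),q.min(0),q.max(0))
E
```

```text
clock: 9.27
ee_pos: [0.5289, 0.0354, 0.0826]
ee_rot: [-0.972, 1.529, -0.759]
force: [-1.9, -0.0, 4.7]
finger_gap: 0.0002
476
angle 2.029041600693296 [ 0.016 -0.076  0.25 ] [0.066 0.079 0.338]
```

View pics/s4.png

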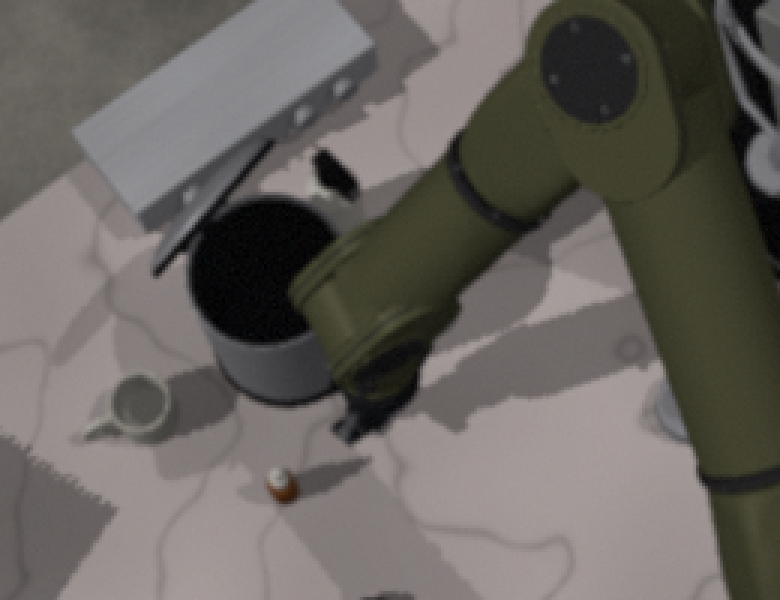

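The lid measures about 1.11 rad (π − 2.03), so it is right open. I'll hold with slightly more push, because the force eased off.

```bash
python3 -m pendant '[{"x":0.06,"y":0,"z":0,"spin":0,"fingers":0},{"x":0.05,"y":0,"z":0,"spin":0,"fingers":0},{"x":0.05,"y":0,"z":0,"spin":0,"fingers":0},{"x":0.05,"y":0,"z":0,"spin":0,"fingers":0},{"x":0.05,"y":0,"z":0,"spin":0,"fingers":0}]'
python3 -m pendant '[{"x":0.05,"y":0,"z":0,"spin":0,"fingers":0},{"x":0.05,"y":0,"z":0,"spin":0,"fingers":0},{"x":0.05,"y":0,"z":0,"spin":0,"fingers":0},{"x":0.05,"y":0,"z":0,"spin":0,"fingers":0},{"x":0.05,"y":0,"z":0,"spin":0,"fingers":0}]'
```

```text
clock: 9.73
ee_pos: [0.5288, 0.0355, 0.0817]
ee_rot: [-0.965, 1.527, -0.751]
force: [-3.6, -0.9, 8.9]
finger_gap: 0.0
clock: 10.15
ee_pos: [0.5287, 0.0356, 0.0817]
ee_rot: [-0.957, 1.525, -0.743]
force: [-3.0, -1.1, 8.9]
finger_gap: -0.0002
```

```bash
python3 -m pendant '[{"x":0.05,"y":0,"z":0,"spin":0,"fingers":0},{"x":0.05,"y":0,"z":0,"spin":0,"fingers":0},{"x":0.05,"y":0,"z":0,"spin":0,"fingers":0},{"x":0.05,"y":0,"z":0,"spin":0,"fingers":0},{"x":0.05,"y":0,"z":0,"spin":0,"fingers":0}]'
python3 -m pendant '[{"x":0.05,"y":0,"z":0,"spin":0,"fingers":0},{"x":0.05,"y":0,"z":0,"spin":0,"fingers":0},{"x":0.05,"y":0,"z":0,"spin":0,"fingers":0},{"x":0.05,"y":0,"z":0,"spin":0,"fingers":0},{"x":0.05,"y":0,"z":0,"spin":0,"fingers":0}]'
python3 -m pendant '[{"x":0.05,"y":0,"z":0,"spin":0,"fingers":0},{"x":0.05,"y":0,"z":0,"spin":0,"fingers":0},{"x":0.05,"y":0,"z":0,"spin":0,"fingers":0},{"x":0.05,"y":0,"z":0,"spin":0,"fingers":0},{"x":0.05,"y":0,"z":0,"spin":0,"fingers":0}]'
```

```text
clock: 10.57
ee_pos: [0.5285, 0.0357, 0.0816]
ee_rot: [-0.952, 1.523, -0.737]
force: [-4.3, -0.5, 9.4]
finger_gap: 0.0001
clock: 10.98
ee_pos: [0.5284, 0.0358, 0.0816]
ee_rot: [-0.945, 1.52, -0.73]
force: [-3.8, -0.8, 8.5]
finger_gap: -0.0
clock: 11.4
ee_pos: [0.5283, 0.0359, 0.0816]
ee_rot: [-0.938, 1.518, -0.721]
force: [-3.4, -0.8, 8.7]
finger_gap: -0.0001
```

```bash
python3 -m pendant '[{"x":0.05,"y":0,"z":0,"spin":0,"fingers":0},{"x":0.05,"y":0,"z":0,"spin":0,"fingers":0},{"x":0.05,"y":0,"z":0,"spin":0,"fingers":0},{"x":0.05,"y":0,"z":0,"spin":0,"fingers":0},{"x":0.05,"y":0,"z":0,"spin":0,"fingers":0}]'
python3 -m pendant '[{"x":0,"y":0,"z":0,"spin":0,"fingers":0},{"x":-0.05,"y":0,"z":0,"spin":0,"fingers":0},{"x":-0.1,"y":0,"z":0,"spin":0,"fingers":0},{"x":-0.1,"y":0,"z":0,"spin":0,"fingers":0},{"x":-0.12,"y":0,"z":0,"spin":0,"fingers":0}]'
python3 -m pendant '[{"x":-0.12,"y":0,"z":0,"spin":0,"fingers":0},{"x":-0.12,"y":0,"z":0,"spin":0,"fingers":0},{"x":-0.12,"y":0,"z":0,"spin":0,"fingers":0},{"x":-0.12,"y":0,"z":0,"spin":0,"fingers":0},{"x":-0.12,"y":0,"z":0,"spin":0,"fingers":0}]'
```

```text
clock: 11.82
ee_pos: [0.5281, 0.036, 0.0816]
ee_rot: [-0.932, 1.515, -0.714]
force: [-3.1, -1.0, 9.5]
finger_gap: 0.0
clock: 12.23
ee_pos: [0.5279, 0.0359, 0.0856]
ee_rot: [-0.938, 1.515, -0.721]
force: [-1.9, -0.2, 2.0]
finger_gap: 0.0003
clock: 12.65
ee_pos: [0.5276, 0.0359, 0.092]
ee_rot: [-0.947, 1.515, -0.731]
force: [-1.3, -0.2, 2.6]
finger_gap: 0.0004
```

```bash
python3 -m pendant '[{"x":-0.12,"y":0,"z":0,"spin":0,"fingers":0},{"x":-0.12,"y":0,"z":0,"spin":0,"fingers":0},{"x":-0.12,"y":0,"z":0,"spin":0,"fingers":0},{"x":-0.12,"y":0,"z":0,"spin":0,"fingers":0},{"x":-0.12,"y":0,"z":0,"spin":0,"fingers":0}]'
python3 -m pendant '[{"x":-0.1,"y":0,"z":0,"spin":0,"fingers":0},{"x":-0.1,"y":0,"z":0,"spin":0,"fingers":0},{"x":-0.1,"y":0,"z":0,"spin":0,"fingers":0},{"x":-0.1,"y":0,"z":0,"spin":0,"fingers":0},{"x":-0.1,"y":0,"z":0,"spin":0,"fingers":0}]'
python3 -m pendant '[{"x":-0.08,"y":0,"z":0,"spin":0,"fingers":0},{"x":-0.08,"y":0,"z":0,"spin":0,"fingers":0},{"x":-0.08,"y":0,"z":0,"spin":0,"fingers":0},{"x":-0.08,"y":0,"z":0,"spin":0,"fingers":0},{"x":-0.08,"y":0,"z":0,"spin":0,"fingers":0}]'
python3 -m pendant '[{"x":-0.08,"y":0,"z":0,"spin":0,"fingers":0},{"x":-0.08,"y":0,"z":0,"spin":0,"fingers":0},{"x":-0.08,"y":0,"z":0,"spin":0,"fingers":0},{"x":-0.08,"y":0,"z":0,"spin":0,"fingers":0},{"x":-0.08,"y":0,"z":0,"spin":0,"fingers":0}]'
```

```text
clock: 13.07
ee_pos: [0.5277, 0.036, 0.099]
ee_rot: [-0.942, 1.514, -0.725]
force: [-1.7, -0.0, 3.3]
finger_gap: 0.0004
clock: 13.48
ee_pos: [0.528, 0.0361, 0.1049]
ee_rot: [-0.929, 1.513, -0.713]
force: [-2.0, -0.2, 4.8]
finger_gap: 0.0003
clock: 13.9
ee_pos: [0.5285, 0.0363, 0.1096]
ee_rot: [-0.915, 1.512, -0.699]
force: [-0.4, -0.5, 4.3]
finger_gap: 0.0002
clock: 14.32
ee_pos: [0.5287, 0.0362, 0.1131]
ee_rot: [-0.912, 1.512, -0.696]
force: [0.5, 0.7, 1.0]
finger_gap: 0.0002
```

Contact is gone. I'll rise a little more slowly, then clear straight up and back towards the robot.

```bash
python3 -m pendant '[{"x":-0.1,"y":0,"z":0,"spin":0,"fingers":0},{"x":-0.15,"y":0,"z":0,"spin":0,"fingers":0},{"x":-0.3,"y":0,"z":0,"spin":0,"fingers":0},{"x":-0.8,"y":0,"z":-0.2,"spin":0,"fingers":0},{"x":-1.5,"y":0,"z":-1,"spin":0,"fingers":0}]'
python3 -m pendant '[{"x":-2,"y":0,"z":-2,"spin":0,"fingers":0},{"x":-2.5,"y":0,"z":-2,"spin":0,"fingers":0},{"x":-2.5,"y":0,"z":-2,"spin":0,"fingers":0},{"x":-1.5,"y":0,"z":-1,"spin":0,"fingers":0},{"x":-0.3,"y":0,"z":0,"spin":0,"fingers":0}]'
python3 -m pendant '[{"x":0,"y":0,"z":0,"spin":0,"fingers":0},{"x":0,"y":0,"z":0,"spin":0,"fingers":0},{"x":0,"y":0,"z":0,"spin":0,"fingers":0},{"x":0,"y":0,"z":0,"spin":0,"fingers":0},{"x":0,"y":0,"z":0,"spin":0,"fingers":0}]'
python3 - <<'E'
from h import *
np.set_printoptions(precision=3,suppress=True)
for n,top in(("top",(235,150)),("scene",(205,190))):
    f=grab_frame(n);C=cloud(f);o=bydepth(f,*top)
    m=(C[...,2]>.195)&(C[...,2]<.225)&(f["depth"]>0)&(np.hypot(C[...,0]-.658,C[...,1]-.061)<.1)
    q=C[m];print(n,len(q),q.max(0),cv2.minEnclosingCircle(q[:,:2].astype(np.float32)))
    cv2.imwrite(f"pics/{n}5.png",f["frame"])
    for l in("dropper","adapter"):
        d=landmark_of(n,l)
        if d: print(l,atz(f,*d[0]["at"],0))
s=observe();print(s["force"],s["clock"])
E
```

```text
clock: 14.73
ee_pos: [0.5159, 0.0346, 0.1404]
ee_rot: [-0.933, 1.514, -0.719]
force: [0.3, 0.2, 1.1]
finger_gap: -0.0003
clock: 15.15
ee_pos: [0.4384, 0.023, 0.232]
ee_rot: [-0.948, 1.513, -0.732]
force: [1.2, 0.4, 0.9]
finger_gap: -0.0001
clock: 15.57
ee_pos: [0.4408, 0.0233, 0.2318]
ee_rot: [-0.908, 1.511, -0.693]
force: [0.5, 0.1, -0.6]
finger_gap: -0.0002
top 2342 [0.732 0.137 0.213] ((0.657490611076355, 0.05997125804424286), 0.07712529599666595)
dropper [0.534 0.156 0.   ]
adapter [0.35 0.2  0.  ]
scene 2344 [0.735 0.138 0.218] ((0.6566523313522339, 0.06374660134315491), 0.07892423123121262)
dropper [0.528 0.174 0.   ]
[0.606 0.185 0.473] 15.8667
```

View pics/scene5.png

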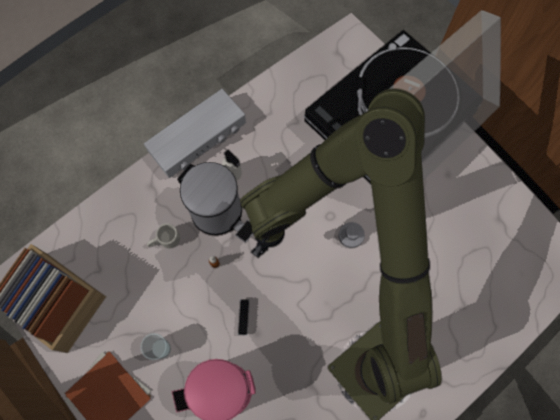

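View pics/top5.png

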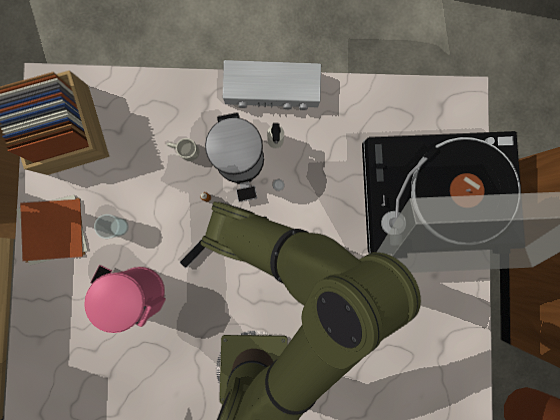

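The lid is flat and shut and the bin is where it was, with the pad up at (246,193) in the top picture. The bystanders haven't moved and the arm is clear.

```bash
python3 -c "
from bench import *
print(job_done())"
```

```text
the job is handed in; nothing more can be done
None
```

I pressed the steel bin's pedal fully down and the lid swung right open. I held it at the stop for about 3 s, from 8.85 s to about 11.85 s on the robot's clock. I then let the pedal up over about 2.4 s, staying in contact until the lid was shut, and backed away. The job was handed in at about 16 s of the 48 s allowed.

**While open:** the lid measured about 1.11 rad from a depth fit. The push on the pad was mostly about 9 N. It dipped to 4.7 N once early in the hold, when the pad rose about 1 mm, and I pressed back to the stop. The lid still looked right open in the picture taken during that dip.

**Letting up:** the pad rose at no more than about 17 mm/s, which is roughly 0.8 rad/s of lid at most and slower near shut.

**Last checks:** the lid is flat and shut, with its top at the same height as before. The bin's centre is within about 2 mm of where it started. Outside force on the tool was about zero. The dropper measured within about 8 mm of its first position, which is about as well as the network can place it.

**Checks that disagreed:** the network could not find the adapter again. It reported the adapter at the brush's place in the top picture and found nothing in the scene picture. By eye the adapter sits in its original place in the top picture. I checked the other bystanders and the turntable by eye only, and they look unmoved.

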